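# Rest a glass lamp tube on the folding tube stand

## Task

Get the glass lamp tube ready for wiping: swing the stand's folding arm fully out until it snaps into its end detent, then lift the tube out of the plywood cradle and lay it across the stand's two V heads, roughly centred and lying level in both grooves. The glass is thin: hold it with a light grip (a gripping force of at most about 35 N) and set it down softly, without dropping it or pushing it down hard. Leave the wrench, the can and the carton where they are.

Things in the scene. Friction and masses are not known exactly. Their poses are not given: they have to be found in the camera images.
- stand: folding tube stand, fixed to the bench: steel foot 130 x 85 x 14 mm, grey spine, a steel V head on a post. Origin on the bench under the hinge axis, z up; its y axis is the line on which the tube is to lie: fixed V head at y = -75 mm, the swing arm's V head at y = +75 mm once out. Hinge boss top 46 mm, V plates' upper edges 101 mm above the bench.
- swing (a joint): swing arm of the stand, on a vertical hinge at the stand's origin: 0 = folded (arm points along the stand's -x), 1.571 rad = fully out on its stop (arm along the stand's +y); it opens clockwise seen from above. A spring-ball detent resists from about 0.9 rad to 1.3 rad and beyond that snaps it out to the stop and holds it; moving it takes up to about 5 N at the knob.
- swing_knob (a point): black upright grip pin at the arm's free end, 14 mm in diameter, 117 mm from the hinge axis, standing from 38 to 72 mm above the bench; this point is on its axis 55 mm above the bench. The arm's V head (54 mm wide across the arm, 20 mm thick along it, top 101 mm above the bench) stands 42 mm nearer the hinge.
- swing_vee (a point): bottom of the groove of the arm's V head, 75 mm above the bench, 75 mm from the hinge axis. Groove runs along the arm, sides at 45 degrees, mouth about 50 mm.
- stand_vee (a point): bottom of the groove of the fixed V head, 75 mm above the bench; the same V, groove along the stand's y.
- stand_mid (a point): where the tube's centre belongs: over the hinge axis, midway between the two V heads, 93 mm above the bench (the tube's axis then lies 18 mm above the groove bottoms). Axes as the stand's.
- cradle: low plywood cradle fixed to the bench that holds the tube at the start: board 110 x 220 x 10 mm with two small black rubber V blocks at y = -85 and +85 mm (tops 54 mm above the bench). Origin at the centre of its underside, y along the tube.
- tube: white glass lamp tube with aluminium end caps and brass pins: 26 mm in diameter, 260 mm long, pins 8 mm more at each end, about 0.11 kg. Origin at its centre, y along its length. It starts in the cradle with its axis 52 mm above the bench, held only near its ends; its middle is free to be gripped from above.
- wrench: open-ended steel wrench lying on the bench, 190 mm long; a bystander. Origin at the middle of its underside.
- can: closed steel can, 66 mm in diameter, 110 mm high; a bystander. Origin at the centre of its underside.
- carton: small closed cardboard carton 90 x 70 x 50 mm; a bystander. Origin at the centre of its underside.
Not all that is in view belongs to the job. What is shaped like the stand but turquoise or yellow is not meant.

How it is judged:
On the way, in this order (a step that is already met when the one before it is completed fails the run):
1. the stand's arm is swung fully out into its end detent (value of joint swing above 1.5 rad), for 0.2 s.
2. the tube is lifted clear of the cradle, with the arm still out (value of joint swing above 1.5 rad and z of tube in the frame of cradle above 0.075 m and contact force between tube and cradle below 0.05 N), for 0.1 s.
At the end, for the whole second after the job is handed in: The arm is in its end detent (over 1.5 rad) and the tube lies at rest in both V grooves: its axis within 0.09 rad of the stand's line, its centre within 35 mm along the line and 8 mm across it of the midpoint and within 6 mm of the lying height; nothing holds it (value of joint swing above 1.5 rad and x of tube in the frame of stand_mid between -0.008 and 0.008 m and y of tube in the frame of stand_mid between -0.035 and 0.035 m and z of tube in the frame of stand_mid between -0.006 and 0.006 m and angle between the y axis of tube and the y axis of stand, either way round below 0.09 rad and contact force between tube and stand above 0.2 N and linear speed of tube below 0.02 m/s); the robot touches nothing.
It fails at once if the glass was squeezed or knocked with more than 90 N summed over both fingers (45 N a finger) (contact force between the fingers and tube above 90 N).
It fails at once if the tube was pressed or knocked against the stand with more than 25 N (contact force between tube and stand above 25 N).
It fails at once if the tube was let drop from more than about 10 mm (it moved faster than 0.45 m/s with no finger on it) (contact force between the fingers and tube below 0.01 N and linear speed of tube above 0.45 m/s).
It fails at once if the tube fell off (height (world z) of tube below 0.035 m).
It fails at once if a bystander was moved (distance of any of wrench, can, carton from where it was at the start of the episode above 0.025 m).
It also fails if it takes over 53 s, if anything falls off the work surface, if the arm or the gripper's body presses on something with over 40 N, if the wrist force passes 120 N, or if a joint passes its speed limit or range.

## Robot

A 7-joint arm with a two-finger parallel gripper is mounted at the origin on the work surface. World frame = base frame: x ahead of the robot, y to its left, z up, the work surface at z = 0. Lengths are in m, angles in rad, forces in N, time in s.
With the tool pointing down it reaches from about 0.425 to 0.925 m from the base axis. Payload 6.8 kg.
Tool frame: the origin (TCP) lies at the very end of the fingers, on their centre line; the grasp point (between the pads) lies 19 mm behind it (grip_point_offset is the distance from the TCP to the grasp point, in m); z points along the fingers, y is the line along which they close (so a half turn about z gives the same grasp; the last joint's range is limited). The gripper opens to 85 mm and grips with 20 to 120 N. Pads are 22 mm wide; open, the fingers measure 114 mm over their backs; the gripper's body (76 mm by 85 mm) begins 54 mm behind the grasp point. The pads swing forward as they close: fully open they stand 13 mm farther back than shut.
Start: joints at [-1.238, 0.477, 0.022, 1.555, -0.011, 1.109, -0.083], TCP at [0.288, 0.61, 0.231] pointing down, gripper open.
Joint ranges: [-2.96, 2.96], [-0.34, 2.1], [-1.41, 1.46], [0.24, 2.44], [-1.37, 4.51], [0.17, 1.92], [-2.96, 2.96]. Speed limits (rad/s): [2.39, 2.39, 3.14, 3.14, 3.14, 3.14, 3.14].

## Interface

Orientations are given as a unit quaternion [w, x, y, z].
In Python, from station import * gives the robot as it stands.
- The arm moves only by the tool carry_out, never from a script. Its argument "rows" is text: rows parted by semicolons, each of 4 numbers parted by spaces: the shift along the world's x, y, z in mm, then the turn about the world's z in degrees. In form: dx dy dz yaw; .... A call has 1 to 10 rows; each row shifts and turns the commanded pose from where the row before left it; what a row does not reach is not made up. A row lasts 1/8 s, in which the tool goes at most 62.5 mm and 10.7 degrees, less where a joint would pass 70% of its speed; a pose out of reach is approached as far as the arm can. A call is refused whole if a number of a shift passes 62.5 or a number of a turn 10.7, either way. A call with a gripper value outside its range is refused whole. "claw" is the finger opening in mm, from 0 to 85.4, set as the call begins (left out, the last holds). The fingers move at their own pace and stop on an object; "force" is the grip in N (left out, the last holds). Time passes only in rows, so rows that do not move let the fingers close. It gives the time, the measured TCP pose, the force, the opening and the grip force at its end, in the units of the state.
- get_obs(): the state, without advancing time (a new reading comes with each control period).
- read_camera(name): name is "side" or "top" or "wrist"; returns a dict with "img" (480x640x3 uint8, blue, green, red), "fov_y" (degrees; the focal length in pixels is half the picture's height over the tangent of half this angle, whatever the lens; pixels are square), "cx", "cy" (the principal point, pixels), "world_to_cam" (4x4, takes a point from world to camera coordinates). Camera axes: x right, y up, looking along -z (the intrinsics and any distortion apply to the point x, -y, -z); pixel columns grow to the right and rows downward; lengths in m; the calibration is good to about 2 mm. A picture is of the moment at which its call begins. There is no depth.
- hand_in(): hands the job in; it is judged then, once.
Trained networks look in the newest picture that a camera, given by its name, has taken for a name from the list of things; names that differ only in an ending like _2 or _b are one class to them, and where a whole thing is asked for, a point or a joint stands for the part that bears it (a point fixed in the world has none). Each returns a list of dicts, best first, with "confidence" (0 to 1); they miss things now and then, are a little off and sometimes report something else, mostly with a low value. They report only what shows in the picture. A call takes as long as a camera call. They do not tell look-alikes from the thing itself.
- recognise(camera, thing): "centre" ([column, row] in pixels, amid what is visible of it).
- outline_of(camera, thing): "pixels" (480x640 bool, what is visible of it) and "centre" ([column, row] in pixels, amid what is visible of it).
- place_of(camera, thing): "centre" ([column, row] in pixels: a listed point, or the origin of a listed thing).
The state is a dict: "t": time; "q": joint angles; "joint_vel": joint speeds; "joint_torque": joint torques, N m; "eef_pos": TCP position; "tool_rot": TCP orientation; "contact_force": force on the tool from outside, world axes, zero at the start; "torque": the same for the moment, N m; "gripper_width": opening from 0.0 (shut) to 1.0 (fully open); "grasp_force": force on a finger pad.
Only numpy, scipy, OpenCV 4.12 (cv2) and the standard library are available. Lean on these libraries where they do the work, as an engineer would, in place of code of your own. Each camera call takes 0.05 s, during which the arm holds its last target. There are 200 camera calls.

## Working session

There is one attempt and no reset: what is moved stays moved. The work goes in short steps, Python scripts to look and compute and a tool call to move; the robot and the scene stay as the last step left them, time stands still between calls to the robot, and variables do not carry over. Pictures are saved under pics/ and viewed, at most 10 in all, crops included, and the job is handed in when it is done.

Besides the shell and the picture viewer there is one more tool, called after "Request:" as name(argument=value, ...) on one line, values as JSON. carry_out: Moves the arm, as the interface text tells. Its arguments: {"type":"object","properties":{"rows":{"type":"string"},"claw":{"type":"number"},"force":{"type":"number"}},"required":["rows"]}

```bash
mkdir -p pics; cat > h.py <<'E'
from station import *
import numpy as np, cv2
def K(c):
    f=240/np.tan(np.radians(c["fov_y"])/2); return f,c["cx"],c["cy"]
def ray(c,px):
    f,cx,cy=K(c); M=np.linalg.inv(c["world_to_cam"])
    d=M[:3,:3]@np.array([(px[0]-cx)/f,-(px[1]-cy)/f,-1]); return M[:3,3],d/np.linalg.norm(d)
def atz(c,px,z):
    o,d=ray(c,px); return o+d*(z-o[2])/d[2]
def tri(*cp):
    A=np.zeros((3,3));b=np.zeros(3)
    for c,p in cp:
        o,d=ray(c,p); P=np.eye(3)-np.outer(d,d); A+=P; b+=P@o
    X=np.linalg.solve(A,b)
    return X,[round(1000*np.linalg.norm((np.eye(3)-np.outer(d,d))@(X-o)),1) for o,d in [ray(*k) for k in cp]]
def proj(c,X):
    f,cx,cy=K(c); p=c["world_to_cam"]@np.append(X,1); return cx+f*p[0]/-p[2],cy-f*p[1]/-p[2]
E
python3 - <<'E'
from h import *
np.set_printoptions(precision=3,suppress=True)
for n in ("top","side"):
    c=read_camera(n); cv2.imwrite(f"pics/{n}0.png",c["img"])
    print(n,{k:v for k,v in c.items() if k not in("img","world_to_cam")},np.linalg.inv(c["world_to_cam"])[:3,3])
    for th in ("stand","swing_knob","swing_vee","stand_vee","stand_mid","cradle","tube","wrench","can","carton"):
        print(th,[(np.round(r["centre"]).tolist(),round(r["confidence"],2)) for r in place_of(n,th)][:4])
E
```

```text
top {'fov_y': 43.095494270420616, 'cx': 323.71248682493325, 'cy': 234.77448538970492} [0.417 0.006 1.717]
stand [([248.0, 320.0], 0.84), ([255.0, 234.0], 0.72), ([151.0, 229.0], 0.68), ([415.0, 250.0], 0.53)]
swing_knob [([235.0, 179.0], 0.87), ([121.0, 260.0], 0.76), ([238.0, 368.0], 0.67)]
swing_vee [([240.0, 256.0], 0.89), ([242.0, 164.0], 0.73), ([240.0, 350.0], 0.72), ([129.0, 246.0], 0.57)]
stand_vee [([270.0, 323.0], 0.84), ([272.0, 146.0], 0.71), ([282.0, 240.0], 0.63), ([164.0, 238.0], 0.63)]
stand_mid [([253.0, 233.0], 0.9), ([247.0, 139.0], 0.78), ([246.0, 318.0], 0.76), ([142.0, 221.0], 0.65)]
cradle [([415.0, 252.0], 0.66)]
tube [([415.0, 246.0], 0.82)]
wrench [([360.0, 160.0], 0.81)]
can [([168.0, 312.0], 0.7)]
carton [([482.0, 316.0], 0.64)]
side {'fov_y': 52.94025962578986, 'cx': 322.5002006341462, 'cy': 244.99685793344239} [ 0.489 -1.084  0.784]
stand [([320.0, 239.0], 0.86), ([401.0, 230.0], 0.83), ([324.0, 197.0], 0.68), ([246.0, 240.0], 0.58)]
swing_knob [([366.0, 208.0], 0.92), ([290.0, 216.0], 0.85), ([293.0, 173.0], 0.73), ([204.0, 224.0], 0.57)]
swing_vee [([219.0, 219.0], 0.63), ([377.0, 207.0], 0.61), ([301.0, 213.0], 0.56), ([301.0, 172.0], 0.52)]
stand_vee [([236.0, 230.0], 0.94), ([402.0, 220.0], 0.63), ([312.0, 182.0], 0.63)]
stand_mid [([242.0, 211.0], 0.98), ([405.0, 200.0], 0.85), ([320.0, 171.0], 0.63), ([319.0, 210.0], 0.58)]
cradle [([323.0, 337.0], 0.7)]
tube [([322.0, 319.0], 0.9)]
wrench [([409.0, 286.0], 0.85)]
can [([256.0, 206.0], 0.62)]
carton [([237.0, 410.0], 0.91)]
```

View pics/top0.png

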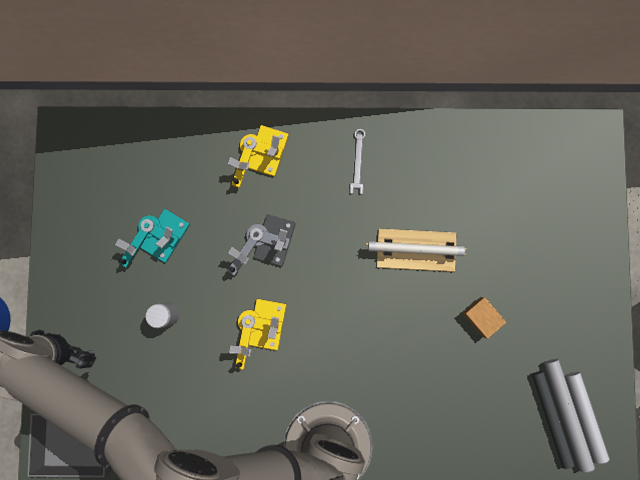

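View pics/side0.png

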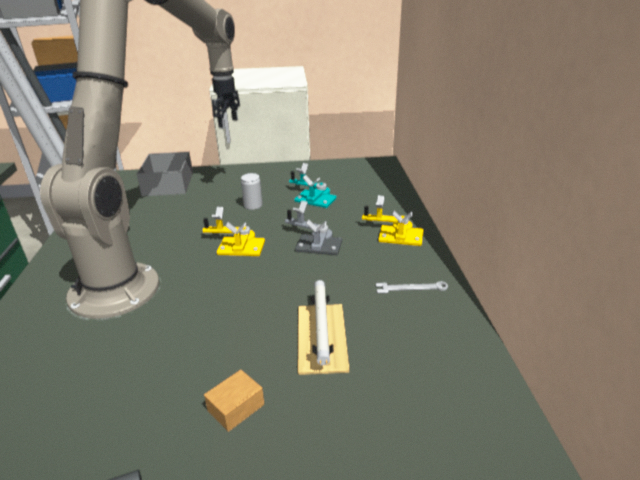

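```bash
python3 - <<'E'
from h import *
np.set_printoptions(precision=3,suppress=True)
C={n:read_camera(n) for n in("top","side")}
def near(n,th,px,r=35):
    L=[x for x in place_of(n,th) if np.hypot(*(np.array(x["centre"])-px))<r]
    return L[0]["centre"] if L else None
for th,a,b in (("swing_knob",(235,270),(292,216)),("swing_vee",(240,256),(301,213)),("stand_vee",(280,240),(318,232)),("stand_mid",(253,233),(319,212)),("stand",(255,234),(320,239)),("tube",(415,246),(322,319)),("cradle",(415,252),(323,337)),("can",(168,312),(256,206))):
    p,q=near("top",th,a),near("side",th,b)
    print(th,p,q, tri((C["top"],p),(C["side"],q)) if p is not None and q is not None else None)
    for z in (0.046,.055,.075,.093):
        print('   z',z,atz(C["top"],p,z)[:2] if p is not None else '',atz(C["side"],q,z)[:2] if q is not None else '')
print(atz(C["top"],(368,246),.052),atz(C["top"],(465,251),.052))
o=get_obs();print(o["eef_pos"],o["tool_rot"],o["gripper_width"])
a=cv2.resize(C["top"]["img"][200:300,200:320],None,fx=4,fy=4,interpolation=2);b=cv2.resize(C["side"]["img"][180:280,265:365],None,fx=4,fy=4,interpolation=2)
w=read_camera("wrist")["img"];cv2.imwrite("pics/crop.png",np.hstack([a,b[:400]])[:, :800] if 0 else cv2.resize(np.hstack([a,b]),(792,360)))
E
```

```text
swing_knob [231.1, 268.3] [289.2, 214.9] (array([0.483, 0.265, 0.054]), [np.float64(0.1), np.float64(0.1)])
   z 0.046 [0.484 0.266] [0.483 0.281]
   z 0.055 [0.483 0.265] [0.484 0.264]
   z 0.075 [0.483 0.262] [0.484 0.227]
   z 0.093 [0.482 0.259] [0.484 0.194]
swing_vee [239.5, 258.5] [300.5, 212.2] (array([0.514, 0.24 , 0.075]), [np.float64(5.0), np.float64(5.0)])
   z 0.046 [0.511 0.244] [0.52  0.294]
   z 0.055 [0.51  0.243] [0.52  0.278]
   z 0.075 [0.509 0.24 ] [0.519 0.24 ]
   z 0.093 [0.508 0.237] [0.518 0.207]
stand_vee [280.0, 238.2] [313.0, 229.0] (array([0.558, 0.131, 0.077]), [np.float64(7.1), np.float64(7.1)])
   z 0.046 [0.567 0.133] [0.553 0.182]
   z 0.055 [0.567 0.132] [0.552 0.167]
   z 0.075 [0.565 0.131] [0.551 0.132]
   z 0.093 [0.563 0.129] [0.549 0.101]
stand_mid [255.3, 232.6] [320.5, 212.0] (array([0.578, 0.196, 0.096]), [np.float64(0.3), np.float64(0.3)])
   z 0.046 [0.583 0.201] [0.585 0.288]
   z 0.055 [0.582 0.2  ] [0.584 0.271]
   z 0.075 [0.58  0.198] [0.581 0.234]
   z 0.093 [0.578 0.196] [0.579 0.201]
stand [259.7, 234.9] [321.9, 239.4] (array([ 0.
[... 445 characters left out ...]
72]
   z 0.093 [ 0.538 -0.231] [ 0.542 -0.292]
cradle [414.6, 251.5] [324.2, 336.8] (array([ 0.542, -0.245,  0.001]), [np.float64(6.5), np.float64(6.5)])
   z 0.046 [ 0.533 -0.238] [ 0.545 -0.292]
   z 0.055 [ 0.532 -0.237] [ 0.545 -0.302]
   z 0.075 [ 0.53  -0.234] [ 0.543 -0.323]
   z 0.093 [ 0.529 -0.231] [ 0.542 -0.343]
can [167.9, 312.4] [252.8, 206.3] (array([ 0.359,  0.449, -0.002]), [np.float64(2.2), np.float64(2.2)])
   z 0.046 [0.363 0.437] [0.365 0.355]
   z 0.055 [0.363 0.434] [0.366 0.338]
   z 0.075 [0.363 0.429] [0.37  0.299]
   z 0.093 [0.364 0.425] [0.373 0.264]
[ 0.547 -0.109  0.052] [ 0.534 -0.375  0.052]
[0.288 0.611 0.231] [-0.     0.219  0.976  0.   ] 1.0020487633820951
```

View pics/crop.png

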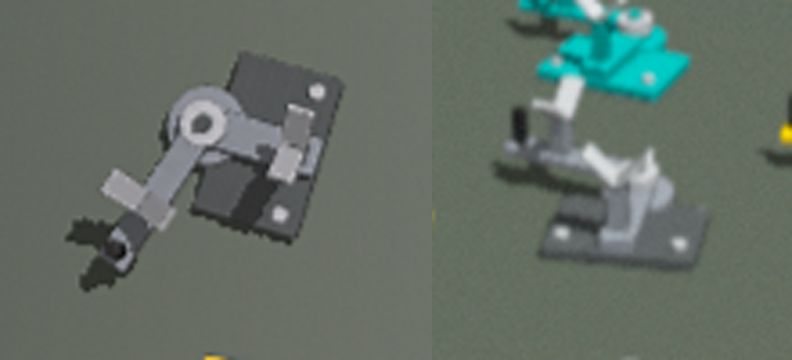

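The grey stand at top pixel (255,234) is the one meant. The look-alikes are turquoise (150,230), yellow (258,145) and yellow (260,325). The crop confirms the grey one, with its knob at about (232,269) and its hinge at (256,234).

Request:
carry_out(rows="19 -34 0 -0.9;19 -34 0 -0.9;19 -34 0 -0.9;19 -34 0 -0.9;19 -34 0 -0.9;19 -34 0 -0.9;19 -34 0 -0.9;19 -34 0 -0.9;19 -34 0 -0.9;19 -34 0 -0.9", claw=40)

```text
t: 3.3
eef_pos: [0.4786, 0.2694, 0.2315]
tool_rot: [0.0, 0.295, 0.956, 0.0]
contact_force: [1.0, 0.3, 0.0]
gripper_width: 0.469
grasp_force: 0.0
```

```bash
python3 - <<'E'
from h import *
np.set_printoptions(precision=3,suppress=True)
c=read_camera("wrist"); cv2.imwrite("pics/w1.png",c["img"])
o=get_obs();print(o["eef_pos"],o["tool_rot"],o["gripper_width"],np.linalg.inv(c["world_to_cam"])[:3])
for th,z in (("swing_knob",.055),("swing_vee",.075),("stand_vee",.075),("stand_mid",.093),("stand",0)):
    for r in place_of("wrist",th)[:3]: print(th,r["centre"],round(r["confidence"],2),atz(c,r["centre"],z))
E
```

```text
[0.482 0.263 0.232] [ 0.001  0.298  0.954 -0.001] 0.4681645432030689 [[ 0.563 -0.785 -0.257  0.413]
 [ 0.826  0.536  0.174  0.315]
 [ 0.001 -0.311  0.951  0.373]]
swing_knob [321.6, 224.5] 0.72 [0.485 0.266 0.055]
swing_vee [324.6, 282.5] 0.66 [0.519 0.245 0.075]
stand_vee [594.8, 188.4] 0.96 [0.567 0.442 0.075]
stand_vee [47.8, 142.3] 0.89 [0.328 0.148 0.075]
stand_vee [321.2, 225.6] 0.72 [0.481 0.268 0.075]
stand_mid [323.8, 380.9] 0.61 [0.58  0.203 0.093]
stand_mid [130.2, 93.8] 0.56 [0.34  0.221 0.093]
stand [179.2, 94.4] 0.8 [0.339 0.223 0.   ]
stand [628.6, 167.0] 0.79 [0.604 0.506 0.   ]
stand [327.2, 322.6] 0.65 [0.582 0.206 0.   ]
```

View pics/w1.png

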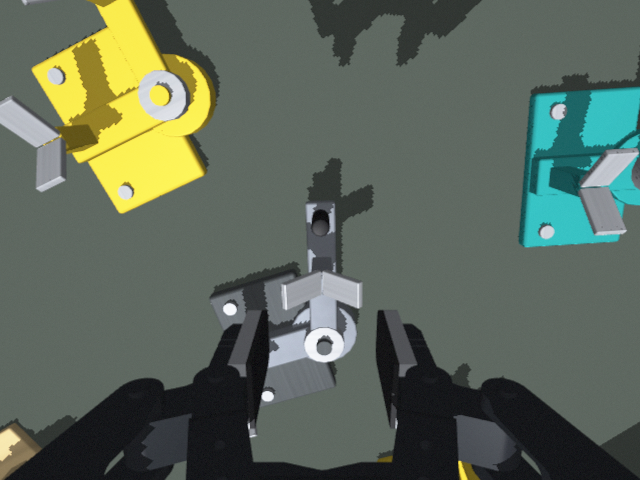

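Request:
carry_out(rows="1 1 -30 0;1 1 -30 0;0 0 -30 0;0 0 -30 0;0 0 -25 0;0 0 -20 0;0 0 -20 0;0 0 0 0", claw=40)

```text
t: 4.6
eef_pos: [0.4783, 0.2733, 0.045]
tool_rot: [-0.001, 0.293, 0.956, -0.001]
contact_force: [0.5, 0.4, 0.1]
gripper_width: 0.468
grasp_force: 0.0
```

Request:
carry_out(rows="0 0 0 0;0 0 0 0;0 0 0 0;0 0 0 0", claw=20, force=20)

```text
t: 5.1
eef_pos: [0.4804, 0.2727, 0.0468]
tool_rot: [0.0, 0.295, 0.956, 0.0]
contact_force: [0.4, 0.0, -0.1]
gripper_width: 0.234
grasp_force: 0.0
```

```bash
python3 - <<'E'
from h import *
c=read_camera("wrist"); cv2.imwrite("pics/w2.png",c["img"])
o=get_obs();print(o["eef_pos"],o["contact_force"],o["gripper_width"],o["grasp_force"])
H=np.array([.580,.199]);p=None
for a in range(146,60,-6):
    q=H+.117*np.array([np.cos(np.radians(a)),np.sin(np.radians(a))])
    if p is not None: print(a,np.round(1000*(q-p),1),end=';')
    p=q
E
```

```text
[0.48035666 0.27269408 0.04668961] [-0.87035188  0.2777527  -0.05133753] 0.23824757050456 0.0
140 [7.4 9.8];134 [8.4 9. ];128 [9.2 8. ];122 [10.  7.];116 [10.7  5.9];110 [11.3  4.8];104 [11.7  3.6];98 [12.   2.3];92 [12.2  1.1];86 [12.2 -0.2];80 [12.2 -1.5];74 [11.9 -2.8];68 [11.6 -4. ];62 [11.1 -5.2];
```

View pics/w2.png

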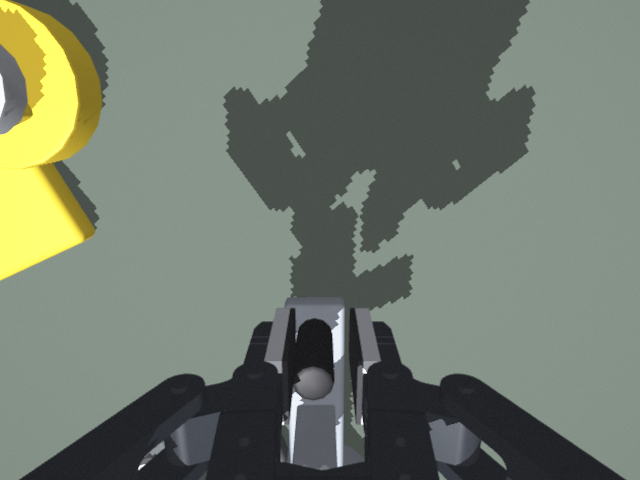

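The knob pin (about (315,360)) stands between the fingers, so I swing along the arc.

Request:
carry_out(rows="3 -2 0 0;2 -2 0 0;7.4 9.8 0 -6;8.4 9 0 -6;9.2 8 0 -6;10 7 0 -6;10.7 5.9 0 -6;11.3 4.8 0 -6;11.7 3.6 0 -6;12 2.3 0 -6")

```text
t: 6.4
eef_pos: [0.5649, 0.3179, 0.0458]
tool_rot: [-0.001, 0.659, 0.752, -0.002]
contact_force: [-2.1, -2.9, 0.8]
gripper_width: 0.236
grasp_force: 1.7
```

Request:
carry_out(rows="12.2 1.1 0 -6;12.2 -0.2 0 -6;12.2 -1.5 0 -6;11.9 -2.8 0 -6;6 -2 0 0;0 0 0 0;0 0 0 0")

```text
t: 7.28
eef_pos: [0.6171, 0.3147, 0.0456]
tool_rot: [-0.002, 0.799, 0.601, -0.002]
contact_force: [-7.5, 1.4, 3.7]
gripper_width: 0.235
grasp_force: 3.9
```

```bash
python3 - <<'E'
from h import *
np.set_printoptions(precision=3,suppress=True)
C={n:read_camera(n) for n in("top","side")}
o=get_obs();print(o["eef_pos"],o["contact_force"])
for n in C:
  for th,z in (("swing_knob",.055),("swing_vee",.075),("stand_vee",.075),("stand_mid",.093)):
    for r in place_of(n,th):
        X=atz(C[n],r["centre"],z)
        if np.hypot(X[0]-.58,X[1]-.2)<.15: print(n,th,r["centre"],round(r["confidence"],2),X)
E
```

```text
[0.617 0.315 0.046] [-7.149  1.607  4.241]
top swing_knob [216.7, 221.1] 0.78 [0.613 0.307 0.055]
top swing_vee [229.0, 227.8] 0.64 [0.593 0.27  0.075]
top stand_vee [280.3, 240.4] 0.87 [0.559 0.13  0.075]
top stand_mid [254.3, 229.8] 0.85 [0.586 0.199 0.093]
side swing_knob [326.5, 208.9] 0.5 [0.604 0.29  0.055]
side swing_vee [327.7, 206.4] 0.81 [0.607 0.268 0.075]
side stand_vee [313.9, 228.9] 0.85 [0.553 0.133 0.075]
side stand_mid [317.4, 212.3] 0.76 [0.569 0.2   0.093]
```

Request:
carry_out(rows="4 -1 0 0;4 -1 0 0;0 0 0 0;0 0 0 0")

```text
t: 8.28
eef_pos: [0.6174, 0.3147, 0.0451]
tool_rot: [-0.007, 0.798, 0.602, -0.008]
contact_force: [-27.8, 1.8, 21.1]
gripper_width: 0.233
grasp_force: 14.2
```

Request:
carry_out(rows="-8 2 0 0;0 0 0 0;0 0 0 0;0 0 30 0;0 0 50 0;0 0 50 0;0 0 50 0;0 0 20 0;0 0 0 0", claw=40)

```text
t: 9.4
eef_pos: [0.6212, 0.3133, 0.2473]
tool_rot: [0.0, 0.8, 0.6, 0.001]
contact_force: [-0.2, -0.1, -0.8]
gripper_width: 0.468
grasp_force: 0.0
```

```bash
cat >look.py <<'E'
from h import *
np.set_printoptions(precision=4,suppress=True)
def look(name):
    c=read_camera("wrist"); cv2.imwrite(f"pics/{name}.png",c["img"])
    o=get_obs();print(o["t"],o["eef_pos"],o["tool_rot"])
    for th,z in (("swing_knob",.055),("swing_vee",.075),("stand_vee",.075),("stand_mid",.093),("stand",0),("tube",.052),("cradle",0)):
        for r in place_of("wrist",th)[:4]:
            X=atz(c,r["centre"],z)
            if th in("tube","cradle") or np.hypot(X[0]-.58,X[1]-.2)<.15: print(th,r["centre"],round(r["confidence"],2),X[:2])
    return c
E
python3 -c "from look import *;look('w3')"
```

```text
9.45 [0.6201 0.3132 0.2454] [-0.      0.8     0.6    -0.0003]
swing_knob [312.2, 217.5] 0.86 [0.6128 0.3109]
swing_vee [313.3, 271.3] 0.58 [0.603  0.2736]
stand_vee [313.4, 425.8] 0.59 [0.5606 0.1315]
stand_mid [311.2, 366.9] 0.74 [0.5801 0.202 ]
stand [316.8, 312.6] 0.61 [0.5839 0.2021]
tube [311.4, 312.6] 0.51 [0.5873 0.2285]
```

View pics/w3.png

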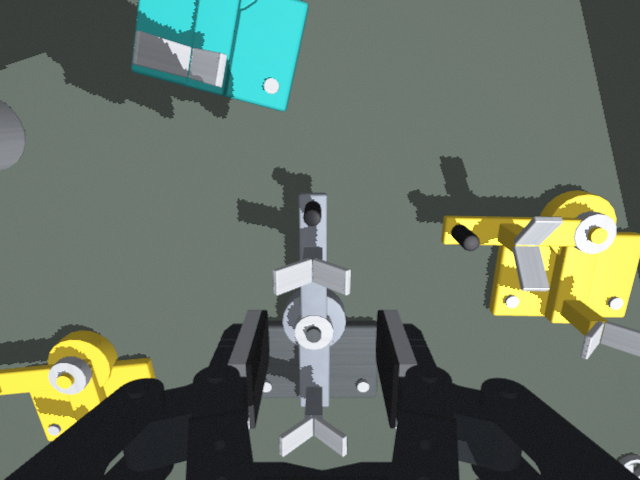

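The arm is fully out: knob (312,215), both V heads and the hinge (313,333) lie on one line at about 73.5°. Now the tube.

Request:
carry_out(rows="-8 -55 0 1.3;-8 -55 0 1.3;-8 -55 0 1.3;-8 -55 0 1.3;-8 -55 0 1.3;-8 -55 0 1.4;-8 -55 0 1.4;-8 -55 0 1.4;-8 -55 0 1.4;-8 -55 0 1.4", claw=60)

```text
t: 11.05
eef_pos: [0.5398, -0.2381, 0.2462]
tool_rot: [0.0, 0.724, 0.69, 0.0]
contact_force: [0.9, -0.1, 1.3]
gripper_width: 0.701
grasp_force: 0.0
```

Request:
carry_out(rows="0 0 0 0;0 0 0 0;0 0 0 0")

```text
t: 11.42
eef_pos: [0.5408, -0.2346, 0.246]
tool_rot: [-0.0, 0.723, 0.691, 0.0]
contact_force: [0.2, -0.5, 0.7]
gripper_width: 0.701
grasp_force: 0.0
```

```bash
python3 -c "from look import *
c=look('w4')
L=outline_of('wrist','tube')
if L:
    m=L[0]['pixels'];pts=np.argwhere(m)[:,::-1].astype(np.float32);v=cv2.fitLine(pts,2,0,.01,.01).ravel();print(v,cv2.minAreaRect(pts))
    t=(pts-v[2:])@v[:2]
    for s in (t.min(),t.max()): print(v[2:]+s*v[:2],atz(c,v[2:]+s*v[:2],.052))
"
```

```text
11.475 [ 0.5408 -0.2347  0.2461] [-0.0003  0.7229  0.6909  0.0002]
tube [322.9, 215.9] 0.59 [ 0.5416 -0.2387]
[  0.0027  -1.     324.6335 190.3244] ((325.0, 194.5), (337.0, 36.0), 90.0)
[324.1647 363.0222] [ 0.5366 -0.3758  0.052 ]
[325.0796  25.9731] [ 0.5493 -0.1007  0.052 ]
```

View pics/w4.png

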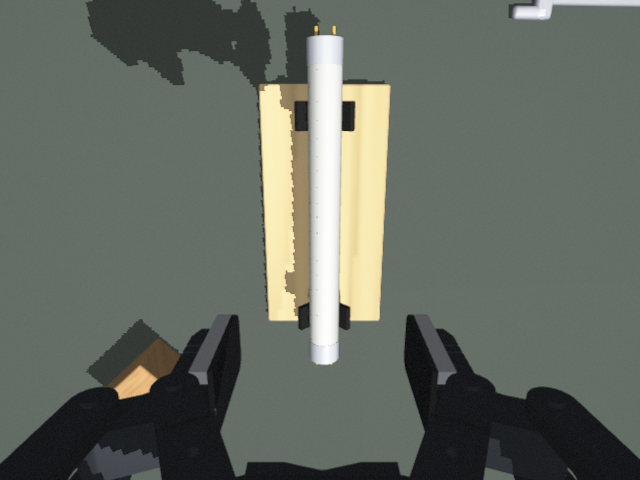

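The tube lies clean between the fingers' lanes (axis at column 324, ends at rows 26 and 363). The measured height of about 0.05 agrees with the text.

Request:
carry_out(rows="1 -2 -40 0;1 -2 -40 0;0 0 -40 0;0 0 -35 0;0 0 -30 0;0 0 -18 0;0 0 -10 0;0 0 0 0;0 0 0 0")

```text
t: 13.0
eef_pos: [0.543, -0.2409, 0.0343]
tool_rot: [0.001, 0.724, 0.69, 0.0]
contact_force: [-0.1, 0.1, -0.0]
gripper_width: 0.704
grasp_force: 0.0
```

Request:
carry_out(rows="0 0 0 0;0 0 0 0;0 0 0 0;0 0 0 0;0 0 0 0;0 0 0 0", claw=15, force=25)

```text
t: 13.75
eef_pos: [0.5421, -0.2405, 0.0339]
tool_rot: [-0.0, 0.724, 0.69, 0.0]
contact_force: [-2.2, 1.0, 5.9]
gripper_width: 0.292
grasp_force: 24.4
```

Request:
carry_out(rows="0 0 10 0;0 0 20 0;0 0 30 0;0 0 30 0;0 0 30 0;0 0 20 0;0 0 10 0;0 0 0 0;0 0 0 0")

```text
t: 14.88
eef_pos: [0.5416, -0.2401, 0.1823]
tool_rot: [-0.001, 0.724, 0.69, -0.0]
contact_force: [-0.2, 0.2, -1.4]
gripper_width: 0.298
grasp_force: 24.8
```

```bash
python3 - <<'E'
from look import *
c=look('w5');o=get_obs();print(o["contact_force"],o["torque"],o["grasp_force"])
s=read_camera("side");t=read_camera("top")
a=place_of("side","tube");b=place_of("top","tube");print(a[:2],b[:2])
print(tri((t,b[0]["centre"]),(s,a[0]["centre"])))
cv2.imwrite("pics/s5.png",np.hstack([cv2.resize(c["img"],(400,300)),cv2.resize(s["img"][200:400,200:466],(400,300))]))
E
```

```text
14.925 [ 0.5416 -0.2402  0.1822] [-0.0008  0.7239  0.6899 -0.0005]
tube [317.9, 355.5] 0.81 [ 0.5342 -0.3329]
[-0.5061 -0.0387 -1.9546] [-0.0117  0.0543 -0.0107] 24.80918437242508
[{'centre': [317.4, 266.5], 'confidence': 0.87}, {'centre': [410.7, 287.4], 'confidence': 0.43}] [{'centre': [424.4, 244.3], 'confidence': 0.92}]
(array([ 0.5392, -0.2403,  0.1995]), [np.float64(0.9), np.float64(0.9)])
```

View pics/s5.png

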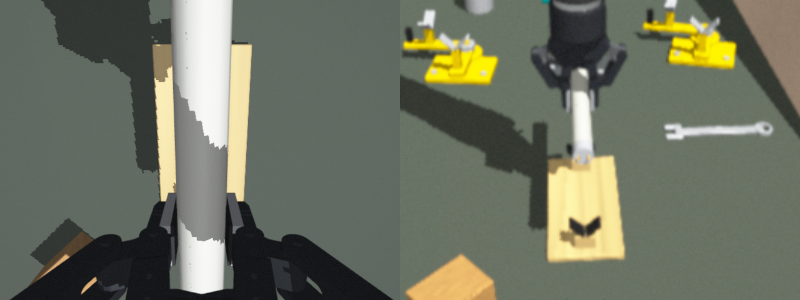

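Request:
carry_out(rows="2 20 0 -0.7;4 40 0 -1.4;5 55 0 -1.5;5 55 0 -1.5;5 55 0 -1.5;5 55 0 -1.5;5 55 0 -1.6;4 50 0 -1.6;3 37 0 -1.5;1.5 20 0 -0.9")

```text
t: 16.73
eef_pos: [0.5814, 0.2047, 0.1831]
tool_rot: [-0.0, 0.8, 0.6, 0.0]
contact_force: [-0.1, -0.7, -2.1]
gripper_width: 0.294
grasp_force: 24.8
```

Request:
carry_out(rows="0 0 0 0;0 0 0 0;0 0 0 0;0 0 -20 0;0 0 -15 0;0 0 0 0;0 0 0 0")

```text
t: 17.6
eef_pos: [0.5818, 0.2014, 0.1482]
tool_rot: [0.0, 0.801, 0.599, -0.0]
contact_force: [0.5, -0.2, -0.8]
gripper_width: 0.295
grasp_force: 24.8
```

```bash
python3 - <<'E'
from look import *
c=look('w6')
s=read_camera("side");t=read_camera("top")
for n,C in(("side",s),("top",t)):
    for th in("tube","swing_vee","stand_vee"): print(n,th,[(r["centre"],round(r["confidence"],2)) for r in place_of(n,th) if 1][:3])
a=place_of("side","tube");b=place_of("top","tube")
print(tri((t,b[0]["centre"]),(s,a[0]["centre"])))
L=outline_of("top","tube")[0]["pixels"];p=np.argwhere(L)[:,::-1].astype(np.float32);v=cv2.fitLine(p,2,0,.01,.01).ravel()
k=(p-v[2:])@v[:2];e=[atz(t,v[2:]+x*v[:2],get_obs()["eef_pos"][2]+.019) for x in(k.min(),k.max())];print(e,(e[0]+e[1])/2)
d=e[0]-e[1];print(np.degrees(np.arctan2(d[1],d[0])))
cv2.imwrite("pics/s6.png",np.hstack([cv2.resize(c["img"],(400,300)),cv2.resize(s["img"][160:260,250:383],(400,300))]))
E
```

```text
17.65 [0.5821 0.2014 0.1486] [0.0002 0.8011 0.5986 0.0002]
tube [322.2, 353.6] 0.92 [0.5623 0.1342]
side tube [([321.2, 191.3], 0.88)]
side swing_vee [([380.8, 206.4], 0.91), ([215.8, 216.1], 0.72), ([303.3, 170.7], 0.52)]
side stand_vee [([315.3, 230.1], 0.75), ([234.8, 229.7], 0.75), ([312.6, 184.1], 0.73)]
top tube [([248.7, 231.7], 0.96)]
top swing_vee [([239.0, 164.6], 0.88), ([128.0, 246.8], 0.7)]
top stand_vee [([269.3, 323.5], 0.89), ([279.2, 241.3], 0.75), ([164.3, 237.9], 0.6)]
(array([0.5782, 0.2052, 0.1592]), [np.float64(4.5), np.float64(4.5)])
[array([0.62  , 0.3323, 0.1673]), array([0.5442, 0.0735, 0.1673])] [0.5821 0.2029 0.1673]
73.66545436396989
```

View pics/s6.png

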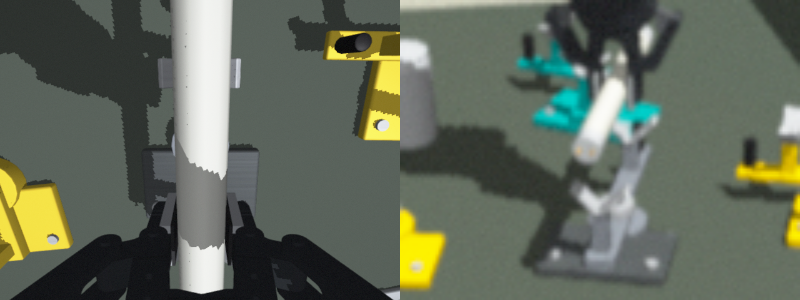

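The tube is above and along the groove line: the far V head's centre at column 200 of the crop coincides with the tube. I lower it softly.

Request:
carry_out(rows="0 0 -12 0;0 0 -15 0;0 0 -15 0;0 0 -12 0;0 0 -6 0;0 0 -3 0;0 0 0 0;0 0 0 0")

```text
t: 19.55
eef_pos: [0.582, 0.2016, 0.0858]
tool_rot: [0.0, 0.801, 0.599, 0.0]
contact_force: [0.0, 0.2, -0.8]
gripper_width: 0.296
grasp_force: 24.8
```

Request:
carry_out(rows="0 0 -2 0;0 0 -2 0;0 0 -1 0;0 0 -1 0;0 0 0 0;0 0 0 0")

```text
t: 20.3
eef_pos: [0.5817, 0.2015, 0.0793]
tool_rot: [0.0, 0.801, 0.599, 0.0]
contact_force: [0.2, -0.1, -1.2]
gripper_width: 0.292
grasp_force: 24.8
```

Request:
carry_out(rows="0 0 -1 0;0 0 -1 0;0 0 0 0;0 0 0 0")

```text
t: 20.8
eef_pos: [0.5817, 0.2015, 0.0773]
tool_rot: [0.0, 0.801, 0.599, 0.0]
contact_force: [1.3, 0.1, -2.2]
gripper_width: 0.298
grasp_force: 24.8
```

Request:
carry_out(rows="0 0 -1 0;0 0 0 0;0 0 0 0")

```text
t: 21.18
eef_pos: [0.5817, 0.2015, 0.0763]
tool_rot: [0.0, 0.801, 0.599, 0.0]
contact_force: [0.1, 0.1, -1.6]
gripper_width: 0.297
grasp_force: 24.8
```

Request:
carry_out(rows="0 0 -1 0;0 0 0 0;0 0 0 0")

```text
t: 21.55
eef_pos: [0.5817, 0.2015, 0.076]
tool_rot: [-0.0, 0.801, 0.599, 0.0]
contact_force: [-2.9, -0.3, 4.5]
gripper_width: 0.291
grasp_force: 25.3
```

Request:
carry_out(rows="-1 0.3 0 0;0 0 0 0;0 0 0 0")

```text
t: 21.92
eef_pos: [0.5807, 0.2018, 0.0752]
tool_rot: [0.0, 0.801, 0.599, -0.0]
contact_force: [0.1, -0.0, -0.4]
gripper_width: 0.295
grasp_force: 24.8
```

Request:
carry_out(rows="0 0 -0.7 0;0 0 0 0;0 0 0 0")

```text
t: 22.3
eef_pos: [0.5807, 0.2018, 0.0749]
tool_rot: [-0.0, 0.801, 0.599, 0.0]
contact_force: [-1.4, 0.5, 4.3]
gripper_width: 0.296
grasp_force: 25.3
```

Request:
carry_out(rows="0 0 0 0;0 0 0 0;0 0 0 0;0 0 0 0", claw=34)

```text
t: 22.8
eef_pos: [0.5807, 0.2018, 0.0745]
tool_rot: [0.0, 0.801, 0.599, -0.0]
contact_force: [0.8, -0.1, -0.4]
gripper_width: 0.396
grasp_force: 0.0
```

Request:
carry_out(rows="0 0 0 0;0 0 0 0;0 0 0 0;0 0 10 0;0 0 30 0;0 0 40 0;0 0 40 0;0 0 30 0;0 0 0 0;0 0 0 0", claw=60)

```text
t: 24.05
eef_pos: [0.5802, 0.2018, 0.2244]
tool_rot: [-0.0, 0.801, 0.599, -0.0]
contact_force: [1.3, 0.6, -0.2]
gripper_width: 0.701
grasp_force: 0.0
```

```bash
python3 - <<'E'
from look import *
c=look('w7')
s=read_camera("side");t=read_camera("top")
a=place_of("side","tube");b=place_of("top","tube")
print(tri((t,b[0]["centre"]),(s,a[0]["centre"])))
L=outline_of("top","tube")[0]["pixels"];p=np.argwhere(L)[:,::-1].astype(np.float32);v=cv2.fitLine(p,2,0,.01,.01).ravel()
k=(p-v[2:])@v[:2];e=[atz(t,v[2:]+x*v[:2],.093) for x in(k.min(),k.max())];d=e[0]-e[1];print((e[0]+e[1])/2,np.degrees(np.arctan2(d[1],d[0])))
cv2.imwrite("pics/s7.png",np.hstack([cv2.resize(c["img"],(400,300)),cv2.resize(s["img"][160:260,250:383],(400,300))]))
E
```

```text
24.1 [0.58   0.2017 0.2238] [-0.0002  0.801   0.5986 -0.0007]
tube [320.1, 227.2] 0.72 [0.5768 0.1949]
(array([0.5772, 0.1951, 0.0942]), [np.float64(5.0), np.float64(5.0)])
[0.5628 0.1389 0.093 ] 73.5293711253395
```

View pics/s7.png

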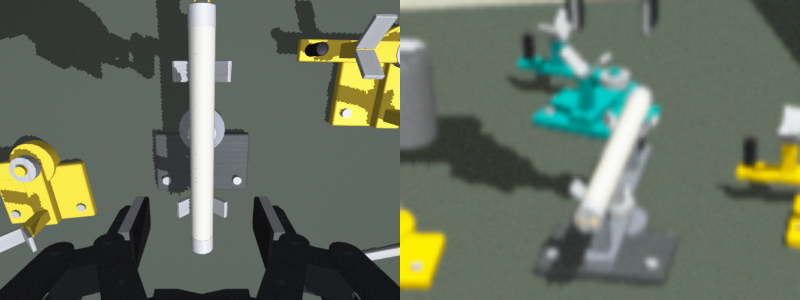

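The tube lies in both V heads (rows 72 and 208 of the left crop), straight and centred, at a height of about 0.094, and the gripper is clear of it. I hand in.

```bash
python3 -c "from station import *;print(hand_in())"
```

```text
the job is handed in; nothing more can be done
None
```

The stand's arm is swung out against its stop, the tube lies level and centred in both V heads (measured height about 94 mm, angle 73.5° along the stand's line), the gripper is clear, and the job is handed in; no verdict came back.

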